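Set the bath tray's sliding arm to the tape mark and clamp it

TASK

The bath tray on the vanity has to be set to our tub's width, which is marked by the pencil line on the strip of masking tape on its deck. Draw the tray's sliding arm out against its return spring until the arm's pointer stands on the pencil line, hold it there while you squeeze the cam lever fully shut against the handle, and finish still holding the handle and the shut lever in the squeezed grip: do not let go. Leave the toiletries on the tray standing where they are.

Things in the scene. Friction and masses are not known exactly. Their poses are not given: they have to be found in the camera images.
- tray: wooden bath tray on the vanity, firm on rubber feet (does not shift). Deck 620 x 220 mm, its top 46 mm above the counter. Origin: centre of the footprint, at counter height. x: along the tray, the way the sliding arm is drawn out; y: across; z up. A track 14 mm wide, 12 mm high runs along the deck's middle (y = 0)
- slide_arm (a joint): how far the arm is drawn out, in m: 0 = in (at the start), 0.14 = end of travel. One piece: saddle on the track, handle, crossbar, two rods (y = +-85 mm) running out past the tray's end. A spring drum pulls it in with 5 to 6 N all the way: let go unclamped, it runs back
- pointer (a point): tip of the small white pointer (4 mm wide at its tip) on the saddle's -y side, 4 mm above the deck, 32 mm from the track's middle line; moves with the arm
- tape: strip of masking tape, 14 x 46 mm, flat on the deck on the track's -y side, with a 2 mm pencil line along its middle, across the tray. Origin: the line's inner end, on the deck, 34 mm from the track's middle line; axes as the tray's (the line runs to -y). The pointer is on the mark when its x (along the tray) equals the line's
- handle: fixed half of the grip: upright black plate along the tray's x, 8 mm thick, 19 to 47 mm above the deck. Origin: at deck level, y = 0, 20 mm further out than the pointer; axes as the tray's. Its outer face, to be gripped, is at y = -16, x = -32 to +37 mm. The saddle below is 28 mm wide (y = +-14), so fingertips may go down to 12 mm above the deck
- crossbar: round steel bar 12 mm thick, 180 mm long across the tray, 30 mm above the deck, at the outer end of handle and saddle. Origin: its middle, 43 mm further out than the handle's origin; inner side at handle x = +37 mm. Open fingers astride handle and lever, just inside it, bear on it to draw the arm out; the spring keeps it against them. The rods run outward from it
- cam_lever (a joint): cam lever angle in rad: 0 = wide open (start: 0 to 0.05), 0.54 = fully shut at its stop, parallel to the handle. Swings level, stays where it is left. From about 0.2 on its brake bears on the track and the arm slides ever harder, shut it holds over 15 N; opened again, it frees the arm. Needs about 3 N at the tip
- paddle: the lever's steel paddle, 8 mm thick, 19 to 47 mm above the deck, reaching 64 mm from its pivot. Origin: on the pivot axis, at deck level, at handle x = -30, y = +13 mm; x: along the lever. Hub 18 mm thick. Open, it stands out to +y by 31 degrees; shut, its outer face is at handle y = +16, so handle and lever together are 32 mm wide
- lever_tip (a point): outer corner of the paddle's free end, 33 mm above the deck. Open: at handle x = +23, y = +48 mm, the grip then about 64 mm wide; shut: x = +34, y = +16 mm
- tumbler: white ceramic tumbler, 68 mm wide, 85 mm high; stands on the tray's inner half; origin: centre of its underside. Bystander, to be left alone
- candle: candle in an amber glass jar with wooden lid, 70 mm wide, 67 mm high; stands on the tray's inner half; origin: centre of its underside. Bystander, to be left alone
- soap: bar of soap, 78 x 50 x 26 mm; stands on the tray's inner half; origin: centre of its underside. Bystander, to be left alone
- nail_brush: wooden nail brush, 85 x 36 x 34 mm; stands on the tray's inner half; origin: centre of its underside. Bystander, to be left alone
- cream_jar: small white jar, 40 mm wide, 34 mm high, on the deck between the rods near the tray's outer end; origin: centre of its underside. Bystander, to be left alone

How it is judged (in metres and radians):
On the way, in this order (a step that is already met when the one before it is completed fails the run):
1. the arm is drawn out to the mark, the lever not yet shut (x of pointer in the frame of tape between -0.006 and 0.006 m and value of joint cam_lever below 0.3 rad), for 0.1 s.
2. the lever is squeezed shut with the arm held on the mark (x of pointer in the frame of tape between -0.006 and 0.006 m and value of joint cam_lever above 0.49 rad and contact force between the fingers and handle above 2 N and contact force between the fingers and paddle above 2 N), for 0.3 s.
At the end, for the whole second after the job is handed in: The pointer is within 6 mm of the pencil line, the cam lever is fully shut (0.49 rad or more), the arm is at rest, and the fingers still squeeze both the handle and the lever with more than 2 N each (all of step 2 and velocity of joint slide_arm between -0.005 and 0.005 m/s); the arm keeps its last pose, push and grip.
It fails at once if the lever was shut with the arm off the mark by more than 12 mm (value of joint cam_lever above 0.49 rad and not (x of pointer in the frame of tape between -0.012 and 0.012 m)).
It fails at once if a bystander was shoved by more than 25 mm or tipped over (distance of any of tumbler, candle, soap, nail_brush, cream_jar from where it was at the start of the episode above 0.025 m or angle between any of tumbler, candle, soap, nail_brush, cream_jar's own z axis and vertical above 0.5 rad).
It also fails if it takes over 32 s, if anything falls off the work surface, if the arm or the gripper's body presses on something with over 40 N, if the wrist force passes 120 N, or if a joint passes its speed limit or range.

ROBOT

A 6-joint arm with a two-finger parallel gripper is mounted at the origin on the work surface. World frame = base frame: x ahead of the robot, y to its left, z up, the work surface at z = 0. Lengths are in mm, angles in degrees, forces in N, time in s.
With the tool pointing down it reaches from about 300 to 850 mm from the base axis. Payload 4.2 kg.
Tool frame: the origin (TCP) lies on the centre line of the jaws, within the pads' length; the fingertips stand 14 mm ahead of it and the grasp point (between the pads) lies 5 mm behind it; z points along the fingers, y is the line along which they close (so a half turn about z gives the same grasp; the last joint's range is limited). The gripper opens to 91 mm and grips with 3 to 60 N. Pads are 32 mm wide; open, the fingers measure 118 mm over their backs; the gripper's body (76 mm by 178 mm) begins 60 mm behind the grasp point.
Start: joints at [68.354, 18.312, 89.639, -0, 72.044, -1.146], TCP at [201.376, 538.6, 227.976] pointing down, gripper open.
Joint ranges: [-177.97, 177.97], [-48.28, 115.42], [12.27, 149.76], [-77.06, 257.06], [2.81, 150.46], [-146.56, 146.56]. Speed limits (degrees/s): [147.25, 147.25, 180, 180, 180, 180].

INTERFACE

Orientations are given as [roll, pitch, yaw] about the fixed x, y, z axes, in that order (R = Rz(yaw) Ry(pitch) Rx(roll)).
In Python, from workcell import env gives the robot as it stands.
- The arm moves only by the tool arm_command, never from a script. Its argument "motion" is a list of rows, each an object with "offset": the shift along the tool's x, y, z in m, a list of three; "spin": the turn about the tool's z in rad. In form: [{"offset": [tx, ty, tz], "spin": spin}, ...]. A call has 1 to 5 rows; each row shifts and turns the commanded pose from where the row before left it, along the tool's axes as they then stand; what a row does not reach is not made up. A row lasts 1/8 s, in which the tool goes at most 62.5 mm and 10.7 degrees, less where a joint would pass 70% of its speed; a pose out of reach is approached as far as the arm can. A call with a gripper value outside its range is refused whole. "jaw" is the finger opening in m, from 0 to 0.0912, set as the call begins (left out, the last holds). The fingers move at their own pace and stop on an object; "newtons" is the grip in N (left out, the last holds). Time passes only in rows, so rows that do not move let the fingers close. It gives the time, the measured TCP pose, the force, the opening and the grip force at its end, in the units of the state.
- env.state(): the state, without advancing time (a new reading comes with each control period).
- env.grab_frame(name): name is "side" or "top" or "wrist"; returns (picture, depth): 384x512x3 uint8, blue, green, red; 384x512 float32, mm along the optical axis (not along the pixel's ray), 0 where there is no reading.
- env.camera_model(name): a dict with "fx", "fy", "cx", "cy" (pixels), "eye" and "rotation" of the camera in the world; the wrist camera has in their place "hand_eye" (4x4, takes a point from camera to tool coordinates, whose origin is the TCP and whose axes are the flange's). Camera axes: x right, y down, z forward; pixel columns grow to the right and rows downward; lengths in mm; the calibration is good to about 2 mm. The wrist camera is an equidistant fisheye: a pixel r from the principal point sees the ray r / f radians off the axis. A picture is of the moment at which its call begins: read the wrist's pose just before it. camera_model takes no time and is no camera call.
- env.job_done(): hands the job in; it is judged then, once.
Trained networks look in the newest picture that a camera, given by its name, has taken for a name from the list of things; names that differ only in an ending like _2 or _b are one class to them, and where a whole thing is asked for, a point or a joint stands for the part that bears it (a point fixed in the world has none). Each returns a list of dicts, best first, with "score" (0 to 1); they miss things now and then, are a little off and sometimes report something else, mostly with a low value. They report only what shows in the picture. A call takes as long as a camera call.
- env.boxes_of(camera, target): "bbox" ([left, top, right, bottom] in pixels, round what is visible of it).
- env.pinpoint(camera, target): "location" ([column, row] in pixels: a listed point, or the origin of a listed thing).
The state is a dict: "time_s": time; "qpos": joint angles; "qvel": joint speeds; "effort": joint torques, N m; "ee_pos": TCP position; "ee_rot": TCP orientation; "force": force on the tool from outside, world axes, zero at the start; "torque": the same for the moment, N m; "gripper_width": finger opening in mm; "gripper_force": force on a finger pad.
Only numpy, scipy, OpenCV 4.12 (cv2) and the standard library are available. Lean on these libraries where they do the work, as an engineer would, in place of code of your own. Each camera call takes 0.05 s, during which the arm holds its last target. There are 200 camera calls.

## Working session

There is one attempt and no reset: what is moved stays moved. The work goes in short steps, Python scripts to look and compute and a tool call to move; the robot and the scene stay as the last step left them, time stands still between calls to the robot, and variables do not carry over. Pictures are saved under pics/ and viewed, at most 10 in all, crops included, and the job is handed in when it is done.

Besides the shell and the picture viewer there is one more tool, called after "Emit:" as name([rows], argument=value, ...), one row to a line, values as JSON. arm_command: Moves the arm, as the interface text tells. Its arguments: {"type":"object","properties":{"motion":{"type":"array"},"jaw":{"type":"number"},"newtons":{"type":"number"}},"required":["motion"]}

```bash
mkdir -p pics; cat > h.py <<'E'
import numpy as np, cv2
from workcell import env
def ray_plane(cam,px,z):
    m=env.camera_model(cam); R=np.array(m["rotation"]); e=np.array(m["eye"])
    d=R@np.array([(px[0]-m["cx"])/m["fx"],(px[1]-m["cy"])/m["fy"],1])
    return e+d*(z-e[2])/d[2]
E
python3 - <<'E'
from h import *
s=env.state(); print(s["time_s"],s["ee_pos"],s["ee_rot"],s["force"],s["gripper_width"])
m=env.camera_model("top");print(m)
im,d=env.grab_frame("top"); cv2.imwrite("pics/top.png",cv2.resize(im,(800,600)))
for t,z in [("tray",0),("pointer",50),("tape",46),("handle",46),("crossbar",76),("paddle",46),("lever_tip",79),("cream_jar",46),("tumbler",46),("candle",46),("soap",46),("nail_brush",46)]:
    for r in env.pinpoint("top",t)[:2]: print(t,round(r["score"],2),np.round(r["location"],1),np.round(ray_plane("top",r["location"],z),1))
im,d=env.grab_frame("side"); cv2.imwrite("pics/side.png",cv2.resize(im,(800,600)))
E
```

```text
0.0 [201.2105246  538.13563308 227.11794971] [-1.79899428e+02 -2.24164346e-03  1.59495530e+02] [0.94701707 0.30560509 0.46518036] 91.36301360316318
{'fx': 468.13063445475416, 'fy': 468.13063445475416, 'cx': 250.82460298759753, 'cy': 180.75831641597554, 'eye': array([458.78960889,  -5.68976263, 961.99448066]), 'rotation': array([-174.45373606,   -0.78317932,  -89.21659916])}Traceback (most recent call last):
  File "<stdin>", line 6, in <module>
  File "h.py", line 6, in ray_plane
    return e+d*(z-e[2])/d[2]
                        ~^^^
IndexError: invalid index to scalar variable.
```

View pics/top.png

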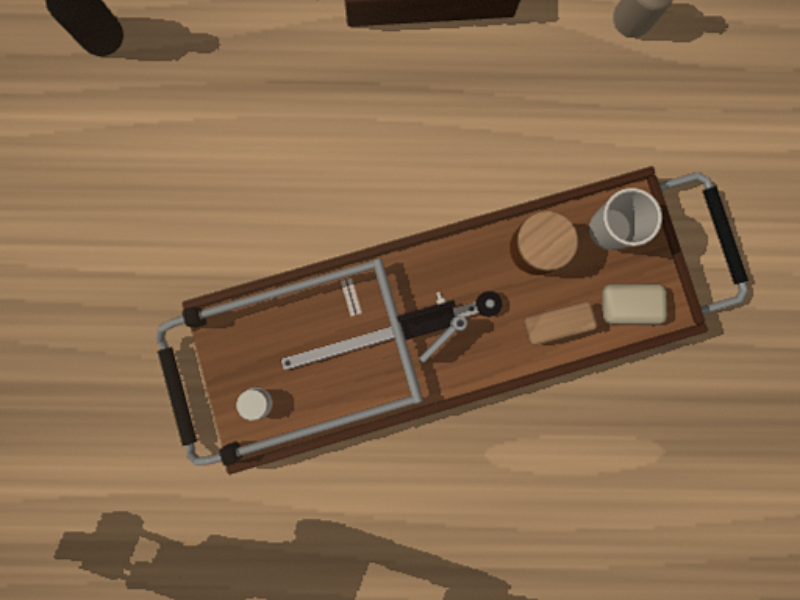

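The top picture shows the tray running left to right. The sliding arm draws out to the left, the pointer is near (440,298), the tape line is near (351,297), and the lever is open toward the bottom. The rotation is in rpy form, so I'll fix the helper.

```bash
sed -i 's/^import numpy.*/import numpy as np, cv2\nfrom scipy.spatial.transform import Rotation as Ro/; s/R=np.array(m\["rotation"\])/R=Ro.from_euler("xyz",m["rotation"],degrees=True).as_matrix()/' h.py
python3 - <<'E'
from h import *
im,d=env.grab_frame("top")
for t,z in [("tray",0),("pointer",50),("tape",46),("handle",46),("crossbar",76),("paddle",46),("lever_tip",79),("cream_jar",46)]:
    for r in env.pinpoint("top",t)[:2]: print(t,round(r["score"],2),np.round(r["location"],1),np.round(ray_plane("top",r["location"],z),1))
# by eye from view (scale .64)
for n,p,z in [("ptr",(440,294),50),("lineouter",(347,281),46),("lineinner",(355,314),46),("cbA",(379,265),76),("cbB",(418,401),76),("track out",(288,363),58)]:
    print(n,np.round(ray_plane("top",np.array(p)*.64,z),1))
print(np.round(Ro.from_euler("xyz",env.state()["ee_rot"],degrees=True).as_matrix(),3))
m=env.camera_model("wrist");print(m)
E
```

```text
tray 0.82 [284.5 205.9] [501.5 -87.5   0. ]
tray 0.29 [342.1 160.7] [ 597.1 -206.8    0. ]
pointer 0.9 [280.6 187. ] [536.1 -75.4  50. ]
pointer 0.51 [163.1 257.7] [396.4 149.6  50. ]
tape 0.46 [229.8 198.4] [512.6  23.7  46. ]
tape 0.36 [355.  207.5] [ 498.3 -222.    46. ]
handle 0.57 [275.8 203.9] [503.1 -66.5  46. ]
crossbar 0.58 [251.3 212.9] [484.  -18.4  76. ]
crossbar 0.53 [290.1 207.6] [495.  -91.7  76. ]
paddle 0.59 [291.8 204.7] [502.  -97.9  46. ]
paddle 0.55 [354.9 207.6] [ 498.1 -221.8   46. ]
lever_tip 0.65 [278.1 185.1] [537.2 -68.4  79. ]
lever_tip 0.54 [269.6 231.9] [448.8 -53.1  79. ]
ptr [533.9 -77.3  50. ]
lineouter [548.9  39.5  46. ]
lineinner [507.5  28.7  46. ]
cbA [566.1  -0.6  76. ]
cbB [402.7 -49.8  76. ]
track out [445.6 109.2  58. ]
[[-0.937  0.35   0.   ]
 [ 0.35   0.937  0.   ]
 [-0.     0.    -1.   ]]
{'fx': 297.3186396354542, 'fy': 297.3186396354542, 'cx': 256.41965456611706, 'cy': 192.48437963166765, 'hand_eye': array([[-2.77536910e-04, -9.60310202e-01, -2.78934112e-01,
         7.85555506e+01],
       [ 9.99999607e-01, -3.15832556e-05, -8.86256171e-04,
        -1.68063979e-01],
       [ 8.42271195e-04, -2.78934249e-01,  9.60309833e-01,
        -1.56684273e+02],
       [ 0.00000000e+00,  0.00000000e+00,  0.00000000e+00,
         1.00000000e+00]])}
```

Emit:
arm_command([
  {"offset":[-0.043,-0.0414,0],"spin":0},
  {"offset":[-0.043,-0.0414,0],"spin":0},
  {"offset":[-0.043,-0.0414,0],"spin":0},
  {"offset":[-0.043,-0.0414,0],"spin":0},
  {"offset":[-0.043,-0.0414,0],"spin":0},
], jaw=0.0912)

```text
time_s: 1.18
ee_pos: [330.9, 267.8, 228.3]
ee_rot: [179.9, 0.0, 159.5]
force: [0.8, 0.7, 0.3]
gripper_width: 90.9
gripper_force: 0.0
```

Emit:
arm_command([
  {"offset":[-0.043,-0.0414,0],"spin":0},
  {"offset":[-0.043,-0.0414,0],"spin":0},
  {"offset":[-0.043,-0.0414,0],"spin":0},
  {"offset":[-0.043,-0.0414,0],"spin":0},
  {"offset":[-0.043,-0.0414,0],"spin":0},
])

```text
time_s: 1.8
ee_pos: [459.8, -1.7, 228.3]
ee_rot: [180.0, 0.1, 159.5]
force: [0.9, 0.9, 1.0]
gripper_width: 91.4
gripper_force: 0.0
```

Emit:
arm_command([
  {"offset":[-0.043,-0.0414,0],"spin":0.18},
  {"offset":[0,0,0],"spin":0.185},
  {"offset":[0,0,0],"spin":0.185},
  {"offset":[0,0,0],"spin":0.185},
  {"offset":[0,0,0],"spin":0.185},
])

```text
time_s: 2.42
ee_pos: [484.9, -53.7, 228.0]
ee_rot: [180.0, -0.0, 106.4]
force: [0.2, -0.2, 0.3]
gripper_width: 91.6
gripper_force: 0.0
```

Emit:
arm_command([
  {"offset":[0,0,0],"spin":0},
  {"offset":[0,0,0],"spin":0},
])

```text
time_s: 2.68
ee_pos: [484.9, -53.6, 228.0]
ee_rot: [180.0, -0.0, 106.9]
force: [0.2, 0.3, -0.2]
gripper_width: 91.1
gripper_force: 0.0
```

```bash
cat >> h.py <<'E'
def wrist_plane(px,z,s):
    m=env.camera_model("wrist"); v=np.array([px[0]-m["cx"],px[1]-m["cy"]]); r=np.hypot(*v); th=r/m["fx"]
    d=np.array([*(np.sin(th)*v/max(r,1e-9)),np.cos(th)])
    H=np.array(m["hand_eye"]); R=Ro.from_euler("xyz",s["ee_rot"],degrees=True).as_matrix()
    e=R@H[:3,3]+np.array(s["ee_pos"]); d=R@H[:3,:3]@d
    return e+d*(z-e[2])/d[2]
E
python3 - <<'E'
from h import *
s=env.state()
im,d=env.grab_frame("wrist"); cv2.imwrite("pics/w1.png",cv2.resize(im,(800,600),interpolation=cv2.INTER_CUBIC))
for t,z in [("pointer",50),("tape",46),("handle",46),("crossbar",76),("paddle",46),("lever_tip",79)]:
    for r in env.pinpoint("wrist",t)[:2]: print(t,round(r["score"],2),np.round(np.array(r["location"])/.64),np.round(wrist_plane(r["location"],z,s),1))
E
```

```text
pointer 0.78 [456. 317.] [534.8 -71.9  50. ]
pointer 0.62 [354. 458.] [ 493.4 -220.    50. ]
tape 0.77 [463. 177.] [507.1  29.6  46. ]
tape 0.54 [467. 466.] [ 592.4 -202.6   46. ]
handle 0.91 [419. 296.] [503.2 -64.7  46. ]
crossbar 0.71 [410. 241.] [481.9 -22.5  76. ]
paddle 0.93 [404. 327.] [499.7 -91.9  46. ]
paddle 0.53 [415. 243.] [487.7 -27.2  46. ]
lever_tip 0.76 [351. 272.] [450.3 -53.7  79. ]
```

View pics/w1.png

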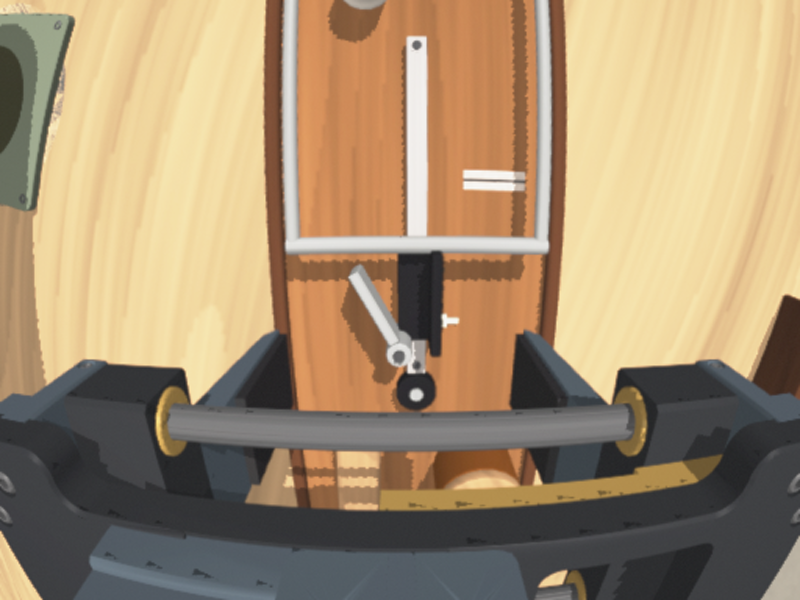

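Pointer tip is at (458,321), the line's inner end at (463,180), the crossbar at (415,245) and the lever tip at (352,270). The gap from pointer to line is about 106 mm. The fingers are astride just inside the crossbar, so I'm going down.

Emit:
arm_command([
  {"offset":[0,0,0.05],"spin":0},
  {"offset":[0,0,0.05],"spin":0},
  {"offset":[0,0,0.03],"spin":0},
  {"offset":[0,0,0.021],"spin":0},
  {"offset":[0,0,0],"spin":0},
])

```text
time_s: 3.65
ee_pos: [483.9, -53.4, 75.7]
ee_rot: [-179.8, -0.1, 106.8]
force: [0.1, 0.9, 0.5]
gripper_width: 91.4
gripper_force: 0.0
```

Emit:
arm_command([
  {"offset":[0.004,0,0],"spin":0},
  {"offset":[0.004,0,0],"spin":0},
  {"offset":[0.004,0,0],"spin":0},
  {"offset":[0.004,0,0],"spin":0},
  {"offset":[0,0,0],"spin":0},
])

```text
time_s: 4.28
ee_pos: [481.3, -38.8, 78.0]
ee_rot: [179.9, 0.1, 106.9]
force: [1.1, -5.8, 0.8]
gripper_width: 91.2
gripper_force: 2.4
```

Emit:
arm_command([
  {"offset":[0.016,0,0],"spin":0},
  {"offset":[0.016,0,0],"spin":0},
  {"offset":[0.016,0,0],"spin":0},
  {"offset":[0.016,0,0],"spin":0},
  {"offset":[0.016,0,0],"spin":0},
])

```text
time_s: 4.9
ee_pos: [457.7, 37.8, 77.9]
ee_rot: [179.9, 0.2, 106.9]
force: [1.0, -6.6, 2.5]
gripper_width: 91.1
gripper_force: 3.4
```

Emit:
arm_command([
  {"offset":[0,0,0],"spin":0},
  {"offset":[0,0,0],"spin":0},
])

```text
time_s: 5.15
ee_pos: [457.6, 37.7, 77.6]
ee_rot: [180.0, 0.1, 106.8]
force: [1.4, -5.3, 4.2]
gripper_width: 91.3
gripper_force: 2.5
```

```bash
cat > look.py <<'E'
from h import *
import sys
s=env.state(); print(s["time_s"],np.round(s["ee_pos"],1))
xt=np.array([-.290,.957,0]); yt=np.array([-.957,-.290,0])
T=np.array(s["ee_pos"])
im,d=env.grab_frame("wrist"); cv2.imwrite(f"pics/{sys.argv[1]}.png",cv2.resize(im,(800,600),interpolation=cv2.INTER_CUBIC))
for c in ("wrist","top"):
    if c=="top": im,d=env.grab_frame("top"); cv2.imwrite(f"pics/{sys.argv[1]}t.png",cv2.resize(im[100:290,140:393],(800,600),interpolation=cv2.INTER_CUBIC))
    for t,z in [("pointer",50),("tape",46),("handle",46),("lever_tip",79)]:
        for r in env.pinpoint(c,t)[:1]:
            P=wrist_plane(r["location"],z,s) if c=="wrist" else ray_plane(c,r["location"],z)
            print(c,t,round(r["score"],2),np.round(np.array(r["location"])/.64),np.round(P,1),"rel TCP x,y",np.round([(P-T)@xt,(P-T)@yt],1))
E
python3 look.py w2
```

```text
5.15 [457.6  37.7  77.6]
wrist tape 0.62 [427. 325.] [465.   53.4  46. ] rel TCP x,y [ 12.8 -11.6]
wrist lever_tip 0.57 [309. 375.] [423.5  32.3  79. ] rel TCP x,y [ 4.7 34.2]
top lever_tip 0.66 [610. 226.] [ 617.8 -283.8   79. ] rel TCP x,y [-354.2  -60. ]
```

View pics/w2.png

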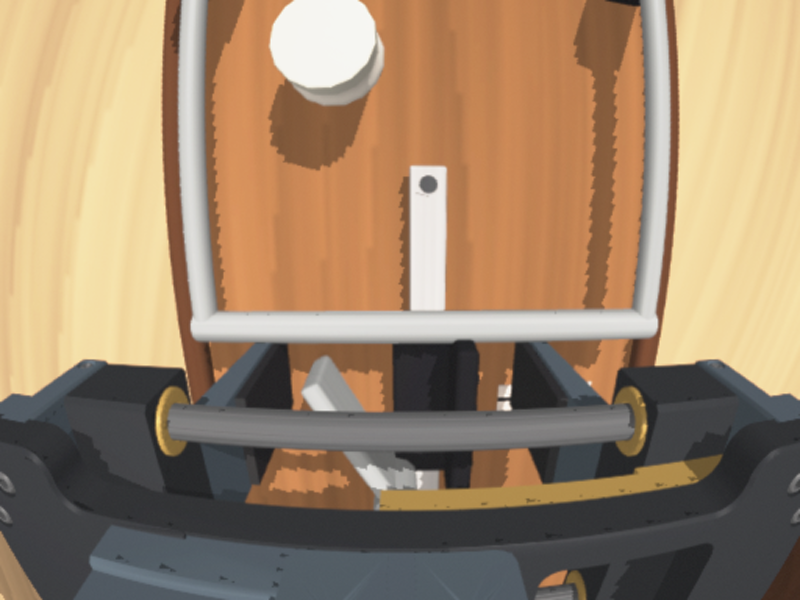

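View pics/w2t.png

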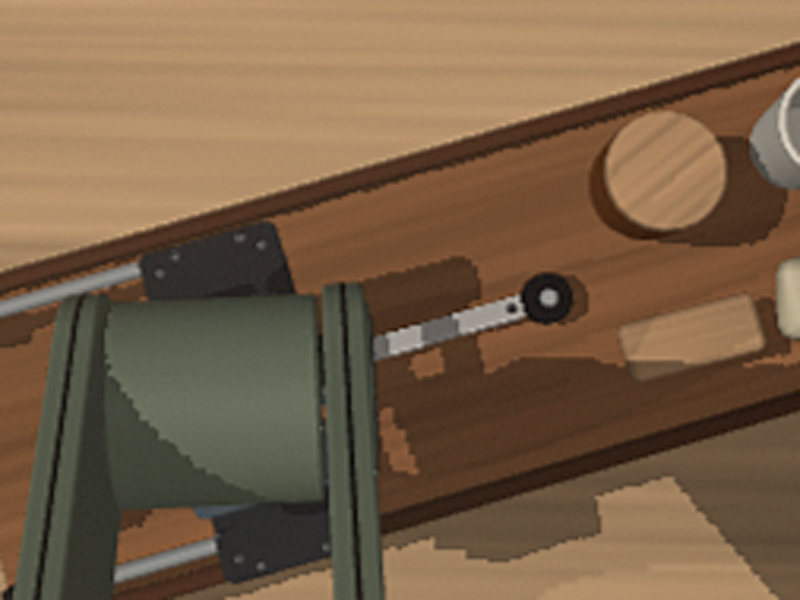

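The wrist view shows the line's inner end at about (502,400), left of the right-hand finger; the crossbar is at y≈326 and bears on the fingers. The pointer is hidden, so I'll use the side view and geometry.

```bash
python3 - <<'E'
from h import *
s=env.state(); T=np.array(s["ee_pos"])
xt=np.array([-.290,.957,0]); yt=np.array([-.957,-.290,0])
for n,p,z in [("line in",(504,400),46),("crossbar",(420,326),76),("crossbar L",(215,328),76),("crossbar R",(640,328),76),("lever",(303,393),79)]:
    P=wrist_plane(np.array(p)*.64,z,s); print(n,np.round(P,1),np.round([(P-T)@xt,(P-T)@yt],1))
im,d=env.grab_frame("side"); cv2.imwrite("pics/s2.png",cv2.resize(im,(800,600)))
for t,z in [("pointer",50),("tape",46),("lever_tip",79),("handle",46)]:
    for r in env.pinpoint("side",t)[:2]:
        P=ray_plane("side",r["location"],z); print(t,round(r["score"],2),np.round(np.array(r["location"])/.64),np.round(P,1),np.round([(P-T)@xt,(P-T)@yt],1))
E
```

```text
line in [511.  28.  46.] [-24.5 -48.3]
crossbar [457.9  61.5  76. ] [23.  -7.2]
crossbar L [383.7  37.7  76. ] [21.8 70.8]
crossbar R [542.9  85.3  76. ] [ 21.1 -95.4]
lever [423.2  23.7  79. ] [-3.1 37. ]
pointer 0.93 [379. 309.] [516.5  16.8  50. ] [-36.8 -50.3]
tape 0.57 [408. 483.] [ 524.2 -313.7   46. ] [-355.3   38.1]
tape 0.44 [381. 370.] [ 507.2 -120.8   46. ] [-165.8   -1.5]
lever_tip 0.59 [316. 294.] [416.   30.7  79. ] [ 5.6 41.9]
handle 0.63 [355. 310.] [476.8  23.7  46. ] [-18.7 -14.3]
```

View pics/s2.png

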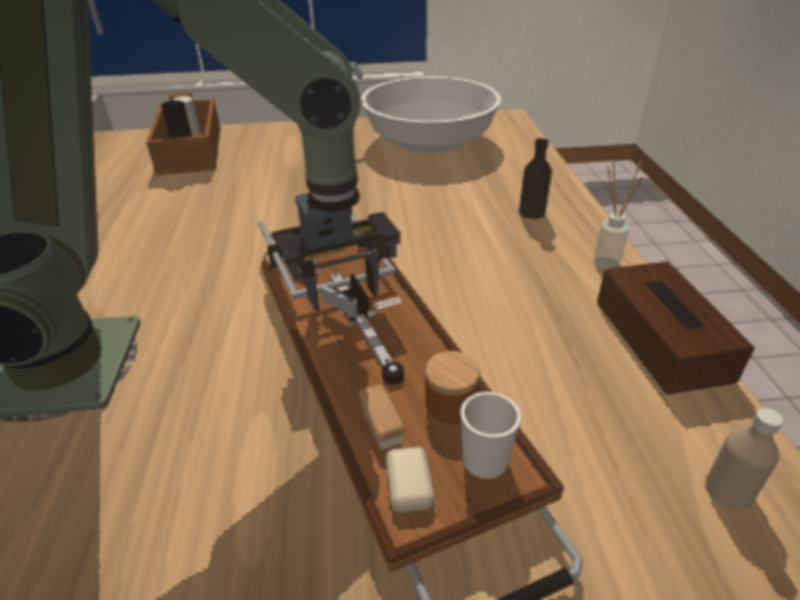

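The side view shows the pointer at (379,309), still about 17 mm short of the tape line near (388,301). Crossbar contact at TCP+22 is as expected. I'm moving 17 mm out.

Emit:
arm_command([
  {"offset":[0.006,0,0],"spin":0},
  {"offset":[0.006,0,0],"spin":0},
  {"offset":[0.005,0,0],"spin":0},
  {"offset":[0,0,0],"spin":0},
  {"offset":[0,0,0],"spin":0},
])

```text
time_s: 6.52
ee_pos: [452.7, 53.8, 77.4]
ee_rot: [180.0, 0.0, 106.8]
force: [1.0, -4.3, 3.7]
gripper_width: 91.0
gripper_force: 2.5
```

```bash
python3 - <<'E'
from h import *
s=env.state(); T=np.array(s["ee_pos"]); print(T,s["force"])
xt=np.array([-.290,.957,0]); yt=np.array([-.957,-.290,0])
P0=np.array([511,28,46]); print("line rel TCP", (P0-T)@xt)
im,d=env.grab_frame("side"); cv2.imwrite("pics/s3.png",cv2.resize(im[160:235,190:290],(800,600),interpolation=cv2.INTER_CUBIC))
for t,z in [("pointer",50),("lever_tip",79)]:
    for r in env.pinpoint("side",t)[:1]:
        P=ray_plane("side",r["location"],z); print(t,round(r["score"],2),np.round(np.array(r["location"])),np.round(P,1),np.round([(P-T)@xt,(P-T)@yt],1))
E
```

```text
[452.66659574  53.83433653  77.43986464] [ 1.01819831 -4.34870689  3.68732983]
line rel TCP -41.640147297950016
pointer 0.84 [238. 194.] [504.   32.3  50. ] [-35.5 -42.8]
lever_tip 0.42 [204. 185.] [420.9  45.8  79. ] [ 1.6 32.7]
```

View pics/s3.png

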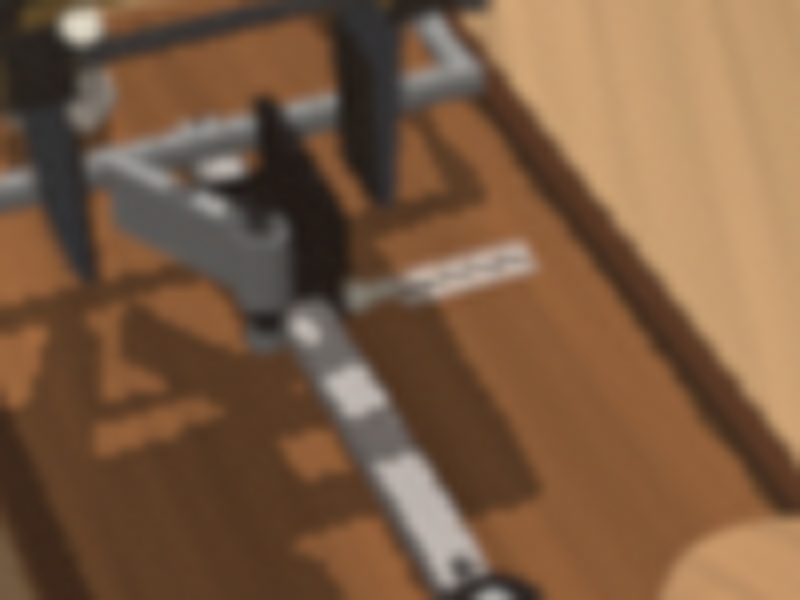

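The pointer points at the pencil line in the crop, at about (400,287) against line end (408,288). Now I'll centre across the handle (about 11 mm toward -y of the tray) and start closing.

Emit:
arm_command([
  {"offset":[0.001,0.004,0],"spin":0},
  {"offset":[0,0.004,0],"spin":0},
  {"offset":[0,0.003,0],"spin":0},
  {"offset":[0,0,0],"spin":0},
])

```text
time_s: 7.18
ee_pos: [460.5, 57.4, 76.2]
ee_rot: [-179.7, 0.0, 106.8]
force: [-2.3, -7.2, 0.8]
gripper_width: 91.4
gripper_force: 2.9
```

Emit:
arm_command([
  {"offset":[0,0,0],"spin":0},
  {"offset":[0,0,0],"spin":0},
  {"offset":[0,0,0],"spin":0},
], jaw=0.06, newtons=20)

```text
time_s: 7.55
ee_pos: [457.0, 56.6, 75.3]
ee_rot: [-179.2, -0.0, 106.9]
force: [-5.8, -8.5, -0.1]
gripper_width: 64.2
gripper_force: 5.7
```

Emit:
arm_command([
  {"offset":[0,0,0],"spin":0},
  {"offset":[0,0,0],"spin":0},
  {"offset":[0,0,0],"spin":0},
], jaw=0.042)

```text
time_s: 7.92
ee_pos: [458.3, 57.0, 75.5]
ee_rot: [-179.4, -0.0, 106.8]
force: [-5.1, -8.0, -0.7]
gripper_width: 42.3
gripper_force: 5.0
```

Emit:
arm_command([
  {"offset":[0,0.003,0],"spin":0},
  {"offset":[0,0.002,0],"spin":0},
  {"offset":[0,0,0],"spin":0},
], jaw=0.036, newtons=30)

```text
time_s: 8.3
ee_pos: [463.0, 58.4, 75.5]
ee_rot: [-179.4, -0.0, 106.8]
force: [-6.0, -7.5, -0.6]
gripper_width: 36.3
gripper_force: 4.6
```

```bash
python3 - <<'E'
from h import *
s=env.state(); print(s["time_s"],s["ee_pos"],s["force"],s["gripper_width"],s["gripper_force"])
im,d=env.grab_frame("side"); cv2.imwrite("pics/s4.png",cv2.resize(im[160:235,190:290],(800,600),interpolation=cv2.INTER_CUBIC))
E
```

```text
8.3 [462.95824264  58.43453985  75.51272697] [-6.0206497  -7.53412785 -0.56012106] 36.299389068312976 4.619414247572422
```

View pics/s4.png

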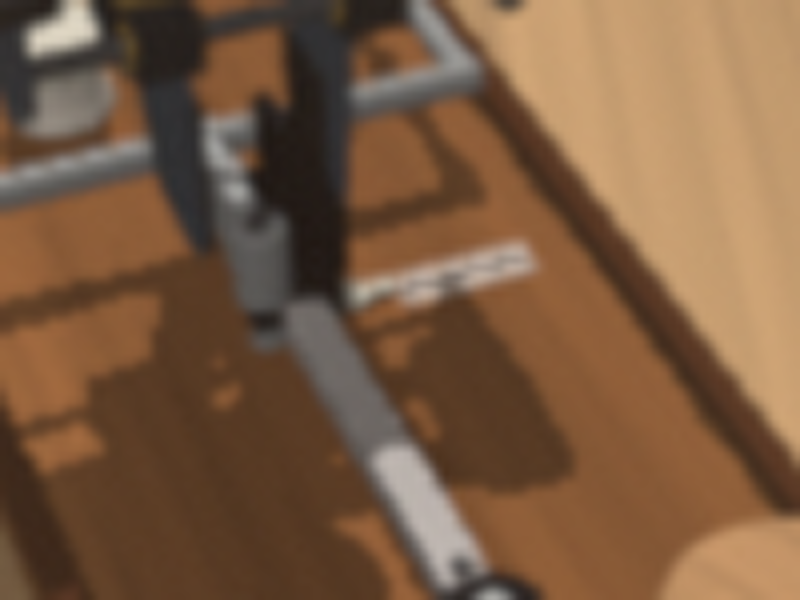

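The lever is nearly shut, the -y finger is at the handle, and the pointer is still level with the tape line at about (400,287). I'm squeezing fully.

Emit:
arm_command([
  {"offset":[0,0,0],"spin":0},
  {"offset":[0,0,0],"spin":0},
  {"offset":[0,0,0],"spin":0},
  {"offset":[0,0,0],"spin":0},
  {"offset":[0,0,0],"spin":0},
], jaw=0.02, newtons=35)

```text
time_s: 8.98
ee_pos: [462.7, 58.4, 75.5]
ee_rot: [-179.4, -0.0, 106.8]
force: [-7.5, -8.5, 0.1]
gripper_width: 31.0
gripper_force: 38.7
```

```bash
python3 - <<'E'
from h import *
s=env.state(); print(s["time_s"],s["ee_pos"],s["force"],s["gripper_width"],s["gripper_force"])
im,d=env.grab_frame("side"); cv2.imwrite("pics/s5.png",cv2.resize(im[160:235,190:290],(800,600),interpolation=cv2.INTER_CUBIC))
E
```

```text
8.975 [462.6615289   58.39322986  75.48025952] [-7.47276081 -8.49733495  0.13903194] 31.009530888643727 38.68514517322183
```

View pics/s5.png

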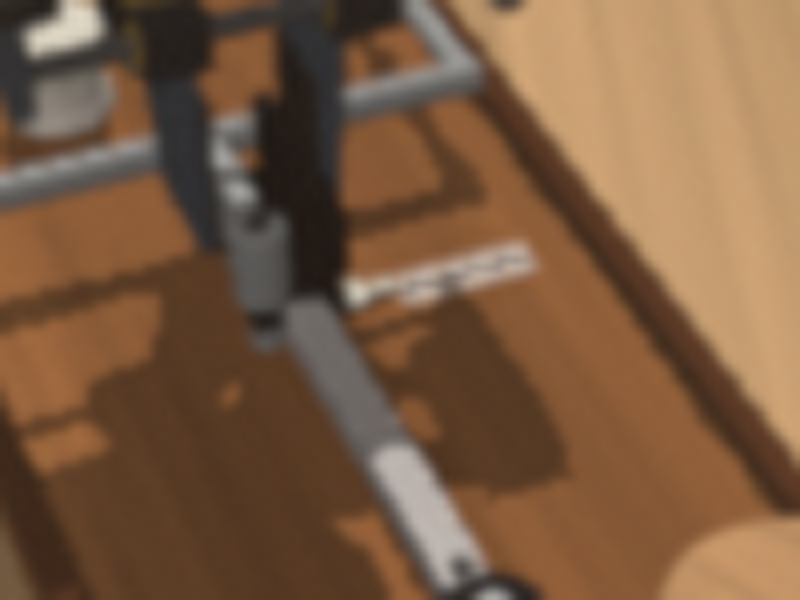

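The opening is 31 mm at 38 N, so the lever is shut, and the pointer at (350–400, 290) still lines up with the pencil line. I'm handing it in.

```bash
python3 -c "
from workcell import env
print(env.job_done())"
```

```text
the job is handed in; nothing more can be done
None
```

The arm is drawn out to the pencil line, the lever is squeezed shut (31 mm opening, 38 N grip), the grip is still held and no toiletries were touched on the way; I handed the job in at about 9 s, and no verdict came back.

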